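Unpack the red wax from a lip-locked slide-lid box and lay it on the scale

ROBOT

A 6-joint arm with a two-finger parallel gripper is mounted at the origin on a cart in front of the work surface, level with it; the furniture and walls round the work are solid. World frame = base frame: x ahead of the robot, y to its left, z up, the work surface at z = 0. Lengths are in m, angles in rad, forces in N, time in s.
With the tool pointing down it reaches from about 0.25 to 0.8 m from the base axis. Payload 3.9 kg.
Tool frame: the origin (TCP) lies midway between the tips of the shut fingers; the grasp point (between the pads) lies 19 mm behind it; z points along the fingers, y is the line along which they close (so a half turn about z gives the same grasp; the last joint's range is limited). The gripper opens to 85 mm and grips with 20 to 120 N. Pads are 22 mm wide; open, the fingers measure 114 mm over their backs; the gripper's body (76 mm by 85 mm) begins 54 mm behind the grasp point. The pads swing forward as they close: fully open they stand 13 mm farther back than shut.
Start: joints at [1.322, 0.26, -0.138, 1.173, 0, 1.571], TCP at [0.129, 0.509, 0.231] pointing down, gripper open.
Joint ranges: [-2.78, 2.78], [-0.83, 1.72], [-1.28, 1.37], [-1.9, 2.12], [-1.57, 1.48], [-3.14, 3.14]. Speed limits (rad/s): [2.57, 2.57, 3.14, 3.14, 3.14, 3.14].

INTERFACE

Orientations are given as a unit quaternion [w, x, y, z].
In Python, from plant import robot, cams, order gives the robot as it stands. The module is installed in compiled form; this text tells all that it offers.
- The arm moves only by the tool arm_command, never from a script. Its argument "targets" is text: rows parted by semicolons, each of 6 numbers parted by spaces: the shift along the tool's x, y, z in mm, then the turn, a rotation vector about the tool's x, y, z in degrees. A call has 1 to 20 rows; each row shifts and turns the commanded pose from where the row before left it, along the tool's axes as they then stand; what a row does not reach is not made up. A row lasts 1/8 s, in which the tool goes at most 62.5 mm and 10.7 degrees, less where a joint would pass 70% of its speed; a pose out of reach is approached as far as the arm can. A call with a gripper value outside its range is refused whole. "fingers" is the opening, from -1 (shut) to 1 (fully open), set as the call begins (left out, the last holds). The fingers move at their own pace and stop on an object; the grip force is fixed at half the most. Time passes only in rows, so rows that do not move let the fingers close. It gives the time, the measured TCP pose, the force, the opening and the grip force at its end, in the units of the state.
- robot.state(): the state, without advancing time (a new reading comes with each control period).
- cams.capture(name): name is "scene" or "top" or "wrist"; returns (picture, depth): 420x560x3 uint8, blue, green, red; 420x560 float32, m along the optical axis (not along the pixel's ray), 0 where there is no reading.
- cams.camera_params(name): a dict with "intrinsics" (3x3 intrinsics, pixels), "origin" and "orientation" of the camera in the world; the wrist camera has in their place "tool_from_camera" (4x4, takes a point from camera to tool coordinates, whose origin is the TCP and whose axes are the flange's). Camera axes: x right, y down, z forward; pixel columns grow to the right and rows downward; lengths in m; the calibration is good to about 2 mm. A picture is of the moment at which its call begins: read the wrist's pose just before it. camera_params takes no time and is no camera call.
- order.hand_in(): hands the job in; it is judged then, once.
The state is a dict: "time": time; "q": joint angles; "joint_velocities": joint speeds; "joint_torque": joint torques, N m; "eef_pos": TCP position; "tool_rot": TCP orientation; "force": force on the tool from outside, world axes, zero at the start; "ft_torque": the same for the moment, N m; "grip_width": opening from 0.0 (shut) to 1.0 (fully open); "gripper_force": force on a finger pad.
Only numpy, scipy, OpenCV 4.12 (cv2) and the standard library are available. Lean on these libraries where they do the work, as an engineer would, in place of code of your own. Each camera call takes 0.05 s, during which the arm holds its last target. There are 200 camera calls.

TASK

The red carving wax is to be weighed: move the dark-blue cup out of the lid's way and stand it upright elsewhere on the bench, then lift the wooden box's sliding lid over the lip that locks its front end and draw it level out of its grooves, without forcing it. Lay the lid flat on free bench, right way up, take out the red block and set it flat on the middle of the bare weighing plate of the near scale. Set things down rather than drop them, leave the cream block in the box, and do not disturb the pliers, tin, mould or glue bottle nearby.

Things in the scene. Friction and masses are not known exactly. Their poses are not given: they have to be found in the camera images.
- wax_box: wooden box, fixed to the bench, 158 long (x) x 121 wide (y) x 55 high mm. Origin: centre of its underside, on the bench, z up. The lid comes out at its front end, towards the box's own -x; the rear is closed. The lid rests at z = 37 mm in a groove along each long side, z = 37 to 50 mm, under rails that end at z = 55. Between the rails the opening is 98 mm wide
- box_lip (a point): top of the middle of the rounded lip on the box's front wall, at x = -76.5, z = 41.5 mm of the box; the lip is 5 mm thick (x = -79 to -74) and runs across the front. Home, the lid sits 1.5 to 3.5 mm behind it. Raised level by more than 4.5 and less than 8 mm, the lid clears it under the rails and can be drawn out towards -x: it is free of the grooves after 150 mm
- box_floor (a point): middle of the box's inner floor, at x = 0, y = 0, z = 8 mm of the box; axes as the box's. Two compartments, each 66 mm (x) by 98 mm (y), have their centres at x = +36 and x = -36 mm; the divider between them is 6 mm thick and ends at z = 32 mm of the box
- lid_pull (a point): centre of the pull on the loose lid: a dark wooden bar 14 (lid's x) x 44 (lid's y) x 22 mm high, standing on the lid's top, so this point is 11 mm above the lid's top and 16 mm above its underside, 53 mm above the bench when the lid is home. Axes as the lid's: they agree with the box's while the lid is home
- lid_middle (a point): centre of the lid's board, a light wooden plate 138 (x) x 108 (y) x 5 mm, about 0.1 kg, with 1.5 mm of play to each side in the grooves. The pull's centre is at x = -50 mm, y = 0 from here, near the lid's front end. Home: at about x = -2.5 mm, y = 0, z = 39.5 mm in the box's frame. Nothing unlisted lies on the bench within 0.72 m of the robot's base, from 0.5 m to its right to 0.4 m to its left
- red_wax_mid (a point): centre of the red block of carving wax, 36 (x) x 51 (y) x 21 (z) mm, about 50 g; lies in one of the two compartments (either one, under the lid), its long y axis along the box's x axis, within 0.06 rad
- cream_wax_mid (a point): centre of the cream block of carving wax, 31 (x) x 56 (y) x 27 (z) mm, which lies in the other compartment and stays there
- cup_mid (a point): centre of the dark-blue cup, a round open ceramic cup 54 mm across and 62 high, half-way up (31 mm above its foot), z up its axis; it starts standing on the bench in front of the box, in the lid's way
- pliers_mid (a point): middle of the flat-nose pliers with red handles that lie flat on the bench further out in front of the box, 47 (x) x 156 (y) x 11 mm high: the lid passes over them but cannot be laid on them
- tin_mid (a point): centre of the round green-lidded tin, 61 mm across, 28 high, standing on the bench
- mould_mid (a point): centre of the pink silicone mould, 60 x 62 x 26 mm high, on the bench
- glue_mid (a point): centre of the glue bottle (white, blue nozzle), 30 mm across and 78 high, standing on the bench
- pan (a point): middle of the top of the weighing plate, the bare square (about 115 x 115 mm) of the white pocket scale that lies on the near bench to the right (not the one at the back). The scale is fixed, 130 (x) x 170 (y) mm; its plate is 21 mm above the bench. Axes as the scale's: x and y along its sides, its own middle at y = -26 mm from here, its display and buttons towards -y
Mind the look-alikes: they are no part of the job. Of the things that look like the part that bears lid_pull, the largest one is meant.

How it is judged:
By the outcome, as a careful person would: the job done as asked, in the order asked, and still so for the second after the job is handed in, with the robot touching nothing.
It also fails if it takes over 72 s, if anything falls off the work surface, if the arm or the gripper's body presses on something with over 40 N, if the wrist force passes 120 N, or if a joint passes its speed limit or range.

## Working session

There is one attempt and no reset: what is moved stays moved. The work goes in short steps, Python scripts to look and compute and a tool call to move; the robot and the scene stay as the last step left them, time stands still between calls to the robot, and variables do not carry over. Pictures are saved under pics/ and viewed, at most 10 in all, crops included, and the job is handed in when it is done.

Besides the shell and the picture viewer there is one more tool, called after ">>>" in YAML: its name, and indented under it one key for each argument. arm_command: Moves the arm, as the interface text tells. Its arguments: {"type":"object","properties":{"targets":{"type":"string"},"fingers":{"type":"number"}},"required":["targets"]}

```bash
mkdir -p pics; cat > h.py <<'E'
import numpy as np, cv2
from scipy.spatial.transform import Rotation as R
from plant import robot, cams, order
def q2R(q): return R.from_quat([q[1],q[2],q[3],q[0]]).as_matrix()
def tool():
    s=robot.state(); T=np.eye(4); T[:3,:3]=q2R(s["tool_rot"]); T[:3,3]=s["eef_pos"]; return T
def grab(n):
    p=cams.camera_params(n); K=np.array(p["intrinsics"])
    if n=="wrist": T=tool()@np.array(p["tool_from_camera"])
    else:
        T=np.eye(4); o=np.array(p["orientation"]); T[:3,:3]=q2R(o) if o.size==4 else o; T[:3,3]=p["origin"]
    im,d=cams.capture(n); return im,d,K,T
def ray(K,T,uv,z):
    uv=np.atleast_2d(np.asarray(uv,float)); r=np.c_[uv,np.ones(len(uv))]@np.linalg.inv(K).T@T[:3,:3].T
    return T[:3,3]+r*((z-T[2,3])/r[:,2])[:,None]
def cloud(d,K,T):
    v,u=np.mgrid[:d.shape[0],:d.shape[1]]; r=np.stack([u,v,np.ones_like(u)],-1)@np.linalg.inv(K).T
    return (r*d[...,None])@T[:3,:3].T+T[:3,3]
E
python3 - <<'E'
from h import *
s=robot.state(); print({k:np.round(v,3) for k,v in s.items()})
for n in ("scene","top"):
    im,d,K,T=grab(n); cv2.imwrite(f"pics/{n}0.png",im); np.savez(f"{n}0.npz",im=im,d=d,K=K,T=T); print(n,K.tolist(),np.round(T,3).tolist())
print(cams.camera_params("wrist"))
E
```

```text
{'time': np.float64(0.0), 'q': array([ 1.322,  0.261, -0.139,  1.173, -0.   ,  1.571]), 'joint_velocities': array([ 0.001,  0.001,  0.001,  0.001, -0.001,  0.002]), 'joint_torque': array([ 0.0000e+00, -4.0568e+01,  2.5392e+01,  1.9000e-02,  0.0000e+00,
       -0.0000e+00]), 'eef_pos': array([0.129, 0.508, 0.23 ]), 'tool_rot': array([-0.   ,  0.124,  0.992, -0.001]), 'force': array([0.806, 0.031, 0.656]), 'ft_torque': array([0.   , 0.068, 0.076]), 'gripper_force': np.float64(0.0), 'grip_width': np.float64(1.001)}
scene [[468.29038529888595, 0.0, 286.98889150263034], [0.0, 468.29038529888595, 205.484462910016], [0.0, 0.0, 1.0]] [[0.906, -0.319, 0.278, 0.115], [-0.423, -0.683, 0.595, -1.008], [0.001, -0.657, -0.754, 1.276], [0.0, 0.0, 0.0, 1.0]]
top [[428.4445243823589, 0.0, 281.15552637840955], [0.0, 428.4445243823589, 206.78414580225592], [0.0, 0.0, 1.0]] [[0.004, -0.984, 0.179, 0.326], [-1.0, -0.005, -0.002, -0.054], [0.002, -0.179, -0.984, 1.37], [0.0, 0.0, 0.0, 1.0]]
{'intrinsics': array([[317.95765399,   0.        , 282.6322273 ],
       [  0.        , 317.95765399, 210.80260004],
       [  0.        ,   0.        ,   1.        ]]), 'tool_from_camera': array([[-6.82063869e-04, -9.63276093e-01, -2.68512016e-01,
         6.68611885e-02],
       [ 9.99999767e-01, -6.52425614e-04, -1.99610112e-04,
         1.01392682e-03],
       [ 1.70955316e-05, -2.68512090e-01,  9.63276314e-01,
        -1.43375797e-01],
       [ 0.00000000e+00,  0.00000000e+00,  0.00000000e+00,
         1.00000000e+00]])}
```

View pics/scene0.png

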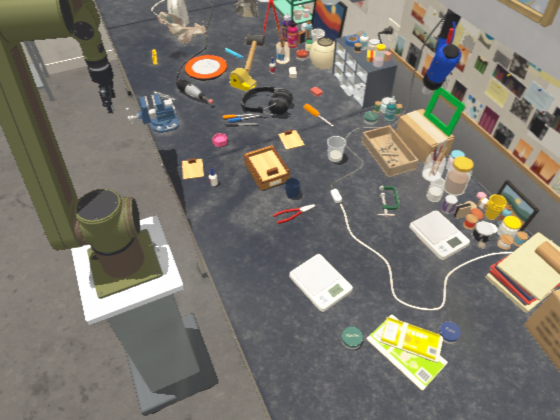

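View pics/top0.png

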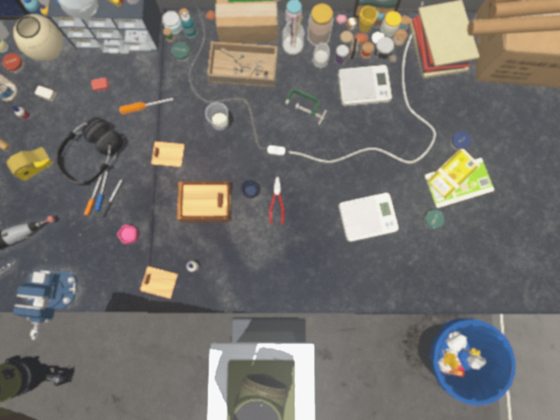

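Scene and top views. Three light boards with a dark bar appear in the top view: the box lid at (204,201) with its pull at (221,200), and smaller loose boards at (168,153) and (158,282). The lid in the box is the largest and sits between rails, so it is the one meant. The cup is at (250,189), pliers (277,200), near scale (369,217), glue (192,266), mould (127,234) and tin (434,218). I'll confirm with an enlarged crop and measure.

```bash
python3 - <<'E'
from h import *
f=np.load("top0.npz"); im,d,K,T=[f[k] for k in("im","d","K","T")]
P=cloud(d,K,T)
c=cv2.resize(im[130:300,120:420],None,fx=2.6,fy=2.6,interpolation=cv2.INTER_CUBIC); cv2.imwrite("pics/crop.png",c)
hsv=cv2.cvtColor(im,cv2.COLOR_BGR2HSV)
def rect(m,z,name):
    cs,_=cv2.findContours(m.astype(np.uint8),0,1)
    for k in sorted(cs,key=cv2.contourArea)[-1:]:
        X=ray(K,T,k[:,0],z)[:,:2]*1000
        print(name,[np.round(a,1) for a in cv2.minAreaRect(X.astype(np.float32))], "bbox px",cv2.boundingRect(k))
def win(u0,u1,v0,v1):
    m=np.zeros(im.shape[:2],bool); m[v0:v1,u0:u1]=1; return m
Z=P[...,2]
rect(win(165,240,170,230)&(Z>.03),.055,"box outer")
V=hsv[...,2];H=hsv[...,0];S=hsv[...,1]
rect(win(165,240,170,230)&(V>170)&(H<30),.042,"lid light")
rect(win(212,230,185,215)&(V<110),.064,"pull dark")
rect(win(330,410,185,250)&(V>140)&(S<60),.02,"scale")
for n,(a,b,c0,e),z in(("cup",(238,262,175,203),.04),("tin",(422,448,206,232),.015),("mould",(112,142,220,248),.015),("glue",(180,203,255,276),.02),("pliers",(262,292,172,228),.005)):
    m=win(a,b,c0,e)&(Z>z*.9)&(d>0); X=P[m]*1000
    print(n,m.sum(),np.round(X.min(0)),np.round(X.max(0)),np.round(np.median(X,0)))
for uv in [(192,200),(221,200),(180,200),(365,220),(205,180),(250,189),(204,165),(369,180),(300,200)]: print(uv,np.round(P[uv[1],uv[0]]*1000,1))
m=win(235,265,172,205)&(V<75)&(H>100)&(H<130)&(S>90);rect(m,.06,"cup")
E
```

```text
box outer [array([584.6, 186.7]), array([124.3, 162.2]), np.float64(0.3)] bbox px (177, 181, 53, 40)
lid light [array([588.6, 185.3]), array([103. , 142.8]), np.float64(0.3)] bbox px (182, 184, 46, 33)
pull dark [array([630.5, 106.8]), array([3.2, 0. ]), np.float64(-178.5)] bbox px (229, 185, 1, 2)
scale [array([ 541.8, -334.5]), array([132.9, 173.5]), np.float64(12.8)] bbox px (339, 192, 60, 50)
cup 91 [599.  16.  37.] [653.  68.  66.] [627.  42.  53.]
tin 299 [ 506. -576.   14.] [ 566. -515.   34.] [ 536. -543.   27.]
mould 218 [454. 401.  14.] [510. 457.  31.] [484. 430.  20.]
glue 89 [369. 203.  19.] [397. 233.  81.] [382. 214.  45.]
pliers 229 [508. -85.   5.] [680.   6.  16.] [597. -43.   8.]
(192, 200) [588.2 225.1  41.5]
(221, 200) [583.8 130.1  66. ]
(180, 200) [586.5 261.2  49.1]
(365, 220) [ 530.4 -324.2   18.5]
(205, 180) [663.1 193.6   1.9]
(250, 189) [632.8  45.2   5.4]
(204, 165) [715.5 199.8  -3.6]
(369, 180) [ 668.4 -346.9   -8.5]
(300, 200) [ 5.980e+02 -1.179e+02  4.000e-01]
```

View pics/crop.png

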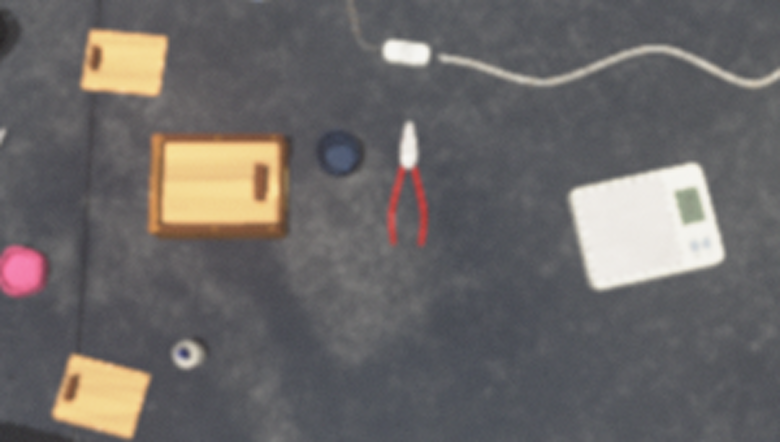

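The crop confirms it: the large lid lies in the brown-railed box with its dark pull at crop (261,181). The small boards at (125,62) and (100,396) are loose decoys. I'll go above the cup.

>>> arm_command:
  targets: "-42.5 -23.5 0 0 0 0; -42.5 -23.5 0 0 0 0; -42.5 -23.5 0 0 0 0; -42.5 -23.5 0 0 0 0; -42.5 -23.5 0 0 0 0; -42.5 -23.5 0 0 0 0; -42.5 -23.5 0 0 0 0; -42.5 -23.5 0 0 0 0; -42.5 -23.5 0 0 0 0; -42.5 -23.5 0 0 0 0; -42.5 -23.5 0 0 0 0; -42.5 -23.5 0 0 0 0; -42.5 -23.5 0 0 0 0; -42.5 -23.5 0 0 0 0; 0 0 0 0 0 10; 0 0 0 0 0 10; 0 0 0 0 0 10; 0 0 0 0 0 10; 0 0 0 0 0 0; 0 0 0 0 0 0"
  fingers: 1

```text
time: 2.6
eef_pos: [0.6248, 0.0434, 0.231]
tool_rot: [-0.0, 0.455, 0.891, -0.0]
force: [-0.9, -0.1, 0.3]
grip_width: 1.005
gripper_force: 0.0
```

```bash
cat >> h.py <<'E'
def to(x,y,z,yaw=None):
    "tool shift (mm) to world target (m); yaw: wanted heading of tool y, deg"
    T=tool(); s=(T[:3,:3].T@(np.array([x,y,z])-T[:3,3]))*1000
    a=np.degrees(np.arctan2(T[1,1],T[0,1])); print("pos",np.round(T[:3,3]*1000,1),"yaw %.1f tilt %.2f"%(a,np.degrees(np.arccos(-T[2,2]))),"shift",np.round(s,1),"turn z",None if yaw is None else round((a-yaw+180)%360-180,1))
E
python3 - <<'E'
from h import *
im,d,K,T=grab("wrist"); cv2.imwrite("pics/w1.png",im); np.savez("w1.npz",im=im,d=d,K=K,T=T)
P=cloud(d,K,T); m=(d>0)&(np.hypot(P[...,0]-.626,P[...,1]-.042)<.045)&(P[...,2]>.05)&(P[...,2]<.08)
X=P[m][:,:2].astype(np.float32)*1000; print(m.sum(),cv2.minEnclosingCircle(X),P[m][:,2].max())
to(.626,.042,.021)
E
```

```text
533 ((627.556396484375, 43.67106628417969), 26.382389068603516) 0.06448455916544665
pos [624.8  43.5 231.1] yaw 35.9 tilt 0.02 shift [-1.900e+00  2.000e-01  2.101e+02] turn z None
```

View pics/w1.png

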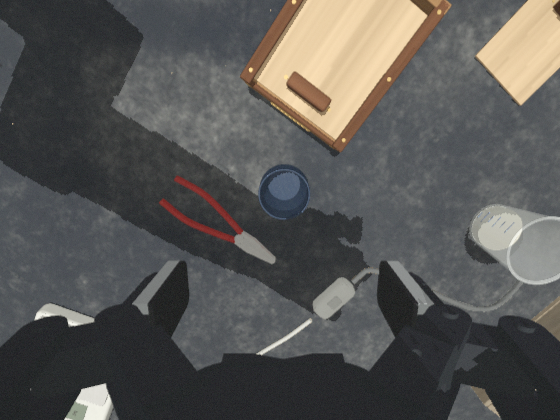

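Wrist view: the cup is at (284,192), the pliers' handles end near (178,180) and the pull is at (308,91). The fingers stay above pliers height, so I'll descend and grip the cup.

>>> arm_command:
  targets: "-1.5 2 50 0 0 0; 0 0 50 0 0 0; 0 0 50 0 0 0; 0 0 40 0 0 0; 0 0 20 0 0 0; 0 0 0 0 0 0"

```text
time: 3.4
eef_pos: [0.6255, 0.0433, 0.0193]
tool_rot: [-0.002, 0.455, 0.89, -0.001]
force: [0.3, -0.5, 0.9]
grip_width: 1.001
gripper_force: 0.0
```

>>> arm_command:
  targets: "0 0 0 0 0 0; 0 0 0 0 0 0; 0 0 0 0 0 0; 0 0 0 0 0 0; 0 0 0 0 0 0; 0 0 0 0 0 0; 0 0 0 0 0 0"
  fingers: -1

```text
time: 4.28
eef_pos: [0.6289, 0.0433, 0.0234]
tool_rot: [0.002, 0.456, 0.89, 0.001]
force: [-1.0, -1.3, 7.1]
grip_width: 0.6
gripper_force: 63.5
```

```bash
python3 - <<'E'
from h import *
to(.43,-.17,.12)
E
```

```text
pos [628.9  43.3  23.4] yaw 35.8 tilt 0.20 shift [ -57.1 -285.7  -97.2] turn z None
```

>>> arm_command:
  targets: "0 0 -20 0 0 0; 0 0 -30 0 0 0; 0 0 -30 0 0 0; -9 -47 0 0 0 0; -9 -47 0 0 0 0; -9 -47 0 0 0 0; -10 -48 0 0 0 0; -10 -48 0 0 0 0; -10 -48 0 0 0 0; 0 0 0 0 0 0; 0 0 30 0 0 0; 0 0 30 0 0 0; 0 0 12 0 0 0; 0 0 4 0 0 0; 0 0 3 0 0 0; 0 0 0 0 0 0"

```text
time: 6.28
eef_pos: [0.4304, -0.1694, 0.0235]
tool_rot: [0.001, 0.456, 0.89, 0.0]
force: [-0.7, 0.5, 3.2]
grip_width: 0.605
gripper_force: 63.9
```

>>> arm_command:
  targets: "0 0 0.5 0 0 0; 0 0 0 0 0 0; 0 0 0 0 0 0; 0 0 0 0 0 0; 0 0 0 0 0 0; 0 0 -30 0 0 0; 0 0 -60 0 0 0; 0 0 -60 0 0 0; 26 50.5 0 0 0 0; 26 50.5 0 0 0 0; 26 50.5 0 0 0 0; 26 50.5 0 0 0 0; 26 50.5 0 0 0 0; 25 50.5 0 0 0 -10.5; 0 0 0 0 0 -10.5; 0 0 0 0 0 -10.5; 0 0 0 0 0 -10.5; 0 0 0 0 0 -10.5; 0 0 0 0 0 -1.6; 0 0 0 0 0 0"
  fingers: 1

```text
time: 8.78
eef_pos: [0.5847, 0.1334, 0.1717]
tool_rot: [-0.0, 0.002, 1.0, -0.0]
force: [0.7, 0.5, -0.7]
grip_width: 1.0
gripper_force: 0.0
```

```bash
python3 - <<'E'
from h import *
im,d,K,T=grab("wrist"); cv2.imwrite("pics/w2.png",im); np.savez("w2.npz",im=im,d=d,K=K,T=T)
P=cloud(d,K,T); V=im.max(2); Z=P[...,2]
def near(x0,x1,y0,y1,z0,z1): return (d>0)&(P[...,0]>x0)&(P[...,0]<x1)&(P[...,1]>y0)&(P[...,1]<y1)&(Z>z0)&(Z<z1)
m=near(.545,.625,.10,.165,.056,.075); X=P[m]*1000
print("pull",m.sum(),cv2.minAreaRect(X[:,:2].astype(np.float32)),np.median(X[:,2]))
m=near(.54,.625,.13,.26,.034,.05)&(V>130); print("lid z",np.median(Z[m]),m.sum())
to(.585,.134,.046,90); robot
E
```

```text
pull 874 ((588.7059936523438, 135.12777709960938), (13.399301528930664, 43.25899887084961), 89.8572998046875) 64.48530940468939
lid z 0.04272639702060599 12495
pos [584.8 133.4 171.7] yaw 89.7 tilt 0.01 shift [ -0.3   0.6 125.7] turn z -0.3
```

View pics/w2.png

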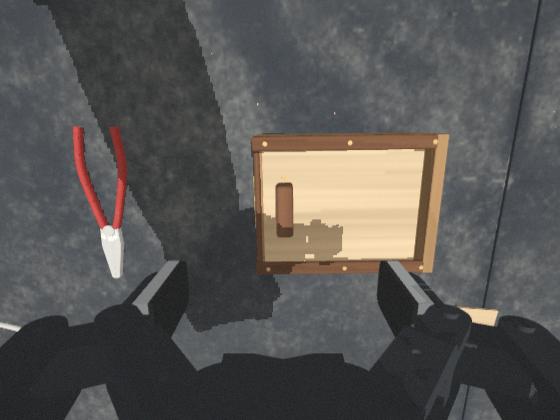

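Wrist view: the lid is in the box, the pull is at (285,210), the front end is to the left and no cup stands in front. I'll narrow the fingers and descend on the pull.

>>> arm_command:
  targets: "-4 1.5 20 0 0 0; 0 0 40 0 0 0; 0 0 30 0 0 0; 0 0 20 0 0 0; 0 0 10 0 0 0; 0 0 5.5 0 0 0; 0 0 0 0 0 0; 0 0 0 0 0 0"
  fingers: -0.3

```text
time: 9.82
eef_pos: [0.5895, 0.1351, 0.0472]
tool_rot: [0.001, 0.001, 1.0, 0.0]
force: [-0.5, -0.9, -0.3]
grip_width: 0.353
gripper_force: 0.0
```

>>> arm_command:
  targets: "0 0 0 0 0 0; 0 0 0 0 0 0; 0 0 0 0 0 0; 0 0 0 0 0 0; 0 0 0 0 0 0; 0 0 0 0 0 0"
  fingers: -1

```text
time: 10.58
eef_pos: [0.5895, 0.1351, 0.0473]
tool_rot: [0.001, 0.001, 1.0, 0.0]
force: [-0.8, 0.3, 5.1]
grip_width: 0.147
gripper_force: 60.8
```

>>> arm_command:
  targets: "0 0 -2 0 0 0; 0 0 -2 0 0 0; 0 0 -2 0 0 0; 0 0 0 0 0 0; 0 0 0 0 0 0"

```text
time: 11.2
eef_pos: [0.5887, 0.1349, 0.0522]
tool_rot: [-0.0, 0.001, 1.0, -0.0]
force: [0.8, 0.8, -1.5]
grip_width: 0.142
gripper_force: 60.0
```

```bash
python3 - <<'E'
from h import *
to(.589,.0,.053,90); s=robot.state(); print(s["force"],s["ft_torque"])
im,d,K,T=grab("wrist"); P=cloud(d,K,T); V=im.max(2)
m=(d>0)&(abs(P[...,0]-.588)<.045)&(P[...,1]>.165)&(P[...,1]<.25)&(P[...,2]<.06)&(P[...,2]>.03)&(V>110)
X=P[m]; A=np.c_[X[:,:2]-[.588,.186],np.ones(len(X))]; c=np.linalg.lstsq(A,X[:,2],rcond=None)[0]; print("plane slopes deg",np.degrees(c[:2]),"z at box mid mm",c[2]*1000,m.sum())
E
```

```text
pos [588.7 134.9  52.2] yaw 89.8 tilt 0.01 shift [  -0.6 -134.9   -0.8] turn z -0.2
[ 0.84435761  0.75794866 -1.50761017] [-0.06177868  0.00381021  0.0307174 ]
plane slopes deg [-0.07568819 -0.02815663] z at box mid mm 47.59729862687881 24399
```

>>> arm_command:
  targets: "0 0 -1.3 0 0 0; 0 0 0 0 0 0; 0 -3 0 0 0 0; 0 -6 0 0 0 0; 0 -8 0 0 0 0; 0 -8 0 0 0 0; 0 0 0 0 0 0"

```text
time: 12.12
eef_pos: [0.5887, 0.109, 0.0536]
tool_rot: [-0.0, 0.002, 1.0, -0.0]
force: [-0.1, 0.5, -1.7]
grip_width: 0.144
gripper_force: 60.0
```

```bash
python3 - <<'E'
from h import *
to(.589,.0,.053,90); s=robot.state(); print(s["force"],s["ft_torque"])
im,d,K,T=grab("wrist"); cv2.imwrite("pics/w3.png",im);P=cloud(d,K,T); V=im.max(2)
m=(d>0)&(abs(P[...,0]-.588)<.045)&(P[...,1]>.135)&(P[...,1]<.215)&(P[...,2]<.06)&(P[...,2]>.03)&(V>110)
X=P[m]; A=np.c_[X[:,:2]-[.588,.186],np.ones(len(X))]; c=np.linalg.lstsq(A,X[:,2],rcond=None)[0]; print("plane slopes deg",np.degrees(c[:2]),"z at box mid mm",c[2]*1000,m.sum())
E
```

```text
pos [588.7 109.   53.6] yaw 89.8 tilt 0.01 shift [  -0.8 -109.     0.6] turn z -0.2
[-0.07091462  0.45904849 -1.72004379] [-0.01126243  0.06786385 -0.00238047]
plane slopes deg [-0.10014693 -0.02832852] z at box mid mm 48.98995101129574 22409
```

The lid is over the lip, level and free of force. I'll draw on.

>>> arm_command:
  targets: "0 -14 0 0 0 0; 0 -14 0 0 0 0; 0 -14 0 0 0 0; 0 -14 0 0 0 0; 0 -14 0 0 0 0; 0 0 0 0 0 0"

```text
time: 12.92
eef_pos: [0.5885, 0.0387, 0.0536]
tool_rot: [-0.0, 0.002, 1.0, 0.0]
force: [0.0, 0.6, -1.9]
grip_width: 0.149
gripper_force: 60.0
```

>>> arm_command:
  targets: "0 -14 0 0 0 0; 0 -14 0 0 0 0; 0 -14 0 0 0 0; 0 -14 0 0 0 0; 0 -14 0 0 0 0; 0 -14 0 0 0 0; 0 0 0 0 0 0"

```text
time: 13.8
eef_pos: [0.5883, -0.0452, 0.0536]
tool_rot: [0.0, 0.002, 1.0, -0.0]
force: [-0.2, 1.0, -0.7]
grip_width: 0.149
gripper_force: 60.0
```

```bash
python3 - <<'E'
from h import *
to(.42,-.03,.053,90); s=robot.state(); print(s["force"],s["ft_torque"])
E
```

```text
pos [588.3 -45.2  53.6] yaw 89.7 tilt 0.00 shift [168.4  14.5   0.6] turn z -0.3
[-0.15995066  0.98592083 -0.70039946] [-0.03436573 -0.05690625  0.01826224]
```

>>> arm_command:
  targets: "10 0 -15 0 0 0; 20 0 -15 0 0 0; 30 0 0 0 0 0; 35 0 0 0 0 0; 35 0 0 0 0 0; 25 8 0 0 0 0; 13 17 0 0 0 0; 0 0 20 0 0 0; 0 0 25 0 0 0; 0 0 15 0 0 0; 0 0 8 0 0 0; 0 0 3 0 0 0; 0 0 0 0 0 0"

```text
time: 15.42
eef_pos: [0.4207, -0.0185, 0.013]
tool_rot: [0.0, 0.001, 1.0, 0.0]
force: [0.1, -0.6, -0.9]
grip_width: 0.143
gripper_force: 60.0
```

>>> arm_command:
  targets: "0 0 0.8 0 0 0; 0 0 0.8 0 0 0; 0 0 0 0 0 0; 0 0 0 0 0 0"

```text
time: 15.92
eef_pos: [0.4204, -0.0186, 0.0111]
tool_rot: [0.0, 0.001, 1.0, -0.0]
force: [-0.2, -0.5, -0.4]
grip_width: 0.145
gripper_force: 60.0
```

>>> arm_command:
  targets: "0 0 0.6 0 0 0; 0 0 0.6 0 0 0; 0 0 0 0 0 0; 0 0 0 0 0 0"

```text
time: 16.42
eef_pos: [0.4204, -0.0186, 0.0102]
tool_rot: [0.0, 0.001, 1.0, -0.0]
force: [-1.5, -0.2, 5.4]
grip_width: 0.144
gripper_force: 61.0
```

The lid rests on the bench (contact force 5 N). Releasing it and going above the box.

>>> arm_command:
  targets: "0 0 0 0 0 0; 0 0 0 0 0 0; 0 0 0 0 0 0; 0 0 0 0 0 0; 0 0 -20 0 0 0; 0 0 -50 0 0 0; 0 0 -60 0 0 0; 0 0 -60 0 0 0; -33 41 0 0 0 0; -33 41 0 0 0 0; -33 41 0 0 0 0; -33 41 0 0 0 0; -33 41 0 0 0 0; 0 0 0 0 0 10; 0 0 0 0 0 10; 0 0 0 0 0 10; 0 0 0 0 0 10; 0 0 0 0 0 10; 0 0 0 0 0 10; 0 0 0 0 0 10"
  fingers: -0.3

```text
time: 18.92
eef_pos: [0.5857, 0.1859, 0.1994]
tool_rot: [-0.0, 0.577, 0.817, -0.0]
force: [-0.3, -0.4, 0.8]
grip_width: 0.352
gripper_force: 0.0
```

>>> arm_command:
  targets: "0 0 0 0 0 10; 0 0 0 0 0 10; 0 0 0 0 0 0; 0 0 0 0 0 0"
  fingers: 0.4

```text
time: 19.42
eef_pos: [0.5858, 0.1859, 0.1996]
tool_rot: [-0.0, 0.707, 0.707, -0.0]
force: [-0.2, -0.4, -0.4]
grip_width: 0.699
gripper_force: 0.0
```

```bash
python3 - <<'E'
from h import *
im,d,K,T=grab("wrist"); cv2.imwrite("pics/w4.png",im); np.savez("w4.npz",im=im,d=d,K=K,T=T)
P=cloud(d,K,T); hsv=cv2.cvtColor(im,cv2.COLOR_BGR2HSV)
m=((hsv[...,0]<6)|(hsv[...,0]>172))&(hsv[...,1]>140)&(hsv[...,2]>70)&(abs(P[...,0]-.587)<.06)&(abs(P[...,1]-.187)<.08)
cs,_=cv2.findContours(m.astype(np.uint8),0,1)
for c in sorted(cs,key=cv2.contourArea)[-2:]:
    print(cv2.contourArea(c),cv2.boundingRect(c))
    X=ray(K,T,c[:,0],.029)[:,:2]*1000; print(cv2.minAreaRect(X.astype(np.float32)))
print("top z",np.percentile(P[m][:,2],[10,50,90]))
to(.585,.187,.2,0)
E
```

```text
0.0 (258, 354, 3, 1)
((559.1390991210938, -7.239190578460693), (2.1595042198896408e-07, 2.3449106216430664), 89.9578857421875)
0.0 (231, 353, 26, 2)
((541.0286865234375, -5.863874435424805), (1.3348921537399292, 29.284433364868164), 87.23607635498047)
top z [0.27274466 0.27355292 0.27489934]
pos [585.9 185.9 199.6] yaw -0.0 tilt 0.02 shift [ 1.1 -0.9 -0.4] turn z -0.0
```

View pics/w4.png

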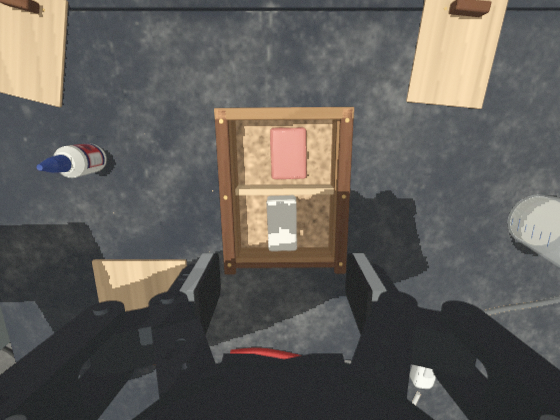

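The box is open: the red block is at (289,153) in the rear compartment and the cream one at (282,225) in the front. The lid lies flat at lower left. I'll measure the red block with a looser mask.

```bash
python3 - <<'E'
from h import *
f=np.load("w4.npz"); im,d,K,T=[f[k] for k in("im","d","K","T")]
P=cloud(d,K,T); hsv=cv2.cvtColor(im,cv2.COLOR_BGR2HSV); print(hsv[153,289])
w=np.zeros(d.shape,bool); w[115:192,240:335]=1
m=((hsv[...,0]<6)|(hsv[...,0]>170))&(hsv[...,1]>80)&w&(P[...,2]>.02)
m=cv2.morphologyEx(m.astype(np.uint8),2,np.ones((3,3)))
c=max(cv2.findContours(m,0,1)[0],key=cv2.contourArea); print(cv2.boundingRect(c))
X=ray(K,T,c[:,0],.029)[:,:2]*1000; r=cv2.minAreaRect(X.astype(np.float32)); print(r,"z",np.median(P[m>0][:,2]))
x,y=np.array(r[0])/1000; to(x,y,.012)
E
```

```text
[  5  86 236]
(275, 153, 19, 26)
((588.448486328125, 213.26962280273438), (24.614933013916016, 17.876070022583008), 89.94622802734375) z 0.028873590963124585
pos [585.9 185.9 199.6] yaw -0.0 tilt 0.02 shift [ 27.3   2.6 187.6] turn z None
```

```bash
python3 - <<'E'
from h import *
f=np.load("w4.npz"); im,d,K,T=[f[k] for k in("im","d","K","T")]
P=cloud(d,K,T); a=cv2.cvtColor(im,cv2.COLOR_BGR2LAB)[...,1]; print(a[150,[245,255,265,275,289,300,310,320]],np.round(P[153,[245,265,275,289,305,315],2],4))
w=np.zeros(d.shape,bool); w[115:192,240:335]=1
for n,m in(("a",w&(a>148)),("z",w&(P[...,2]>.022)&(P[...,2]<.034)&(abs(P[...,1]-.222)<.032))):
    m=cv2.morphologyEx(m.astype(np.uint8),2,np.ones((3,3)))
    c=max(cv2.findContours(m,0,1)[0],key=cv2.contourArea)
    X=ray(K,T,c[:,0],.029)[:,:2]*1000; r=cv2.minAreaRect(X.astype(np.float32)); print(n,cv2.boundingRect(c),r)
    x,y=np.array(r[0])/1000; to(x,y,.012)
E
```

```text
[133 133 133 151 151 152 134 133] [0.0076 0.0083 0.0281 0.0274 0.0274 0.0085]
a (270, 128, 36, 51) ((591.9616088867188, 225.1056671142578), (33.88838195800781, 48.64032745361328), 1.0257395505905151)
pos [585.9 185.9 199.6] yaw -0.0 tilt 0.02 shift [ 39.2   6.1 187.6] turn z None
z (270, 127, 36, 52) ((591.828369140625, 225.43685913085938), (34.14292907714844, 49.53267288208008), 1.0257395505905151)
pos [585.9 185.9 199.6] yaw -0.0 tilt 0.02 shift [ 39.5   6.  187.6] turn z None
```

>>> arm_command:
  targets: "20 3 0 0 0 0; 19 3 20 0 0 0; 0 0 40 0 0 0; 0 0 40 0 0 0; 0 0 35 0 0 0; 0 0 25 0 0 0; 0 0 14 0 0 0; 0 0 8 0 0 0; 0 0 4 0 0 0; 0 0 0 0 0 0"
  fingers: 0.18

```text
time: 20.72
eef_pos: [0.5925, 0.2252, 0.0143]
tool_rot: [0.0, 0.708, 0.706, 0.0]
force: [-0.6, 0.2, -0.3]
grip_width: 0.591
gripper_force: 0.0
```

>>> arm_command:
  targets: "0 0 0 0 0 0; 0 0 0 0 0 0; 0 0 0 0 0 0; 0 0 0 0 0 0; 0 0 0 0 0 0; 0 0 0 0 0 0"
  fingers: -1

```text
time: 21.48
eef_pos: [0.593, 0.2252, 0.0151]
tool_rot: [0.0, 0.708, 0.706, 0.001]
force: [0.2, 0.0, 6.1]
grip_width: 0.399
gripper_force: 61.6
```

>>> arm_command:
  targets: "0 0 -5 0 0 0; 0 0 -15 0 0 0; 0 0 -30 0 0 0; 0 0 -40 0 0 0; 0 0 -40 0 0 0; 0 0 -40 0 0 0; 0 0 0 0 0 0"

```text
time: 22.35
eef_pos: [0.5945, 0.2258, 0.1887]
tool_rot: [0.002, 0.708, 0.706, 0.004]
force: [0.1, 0.4, -1.9]
grip_width: 0.399
gripper_force: 61.0
```

```bash
python3 - <<'E'
from h import *
to(.536,-.309,.18,12.8)
im,d,K,T=grab("top"); cv2.imwrite("pics/t2.png",cv2.resize(im[130:310,140:440],None,fx=2.6,fy=2.6))
E
```

```text
pos [594.5 225.8 188.7] yaw -0.2 tilt 0.48 shift [-535.   -57.1    6.7] turn z -13.0
```

>>> arm_command:
  targets: "-20 -2 0 0 0 0; -44 -5 0 0 0 0; -44 -5 0 0 0 0; -44 -5 0 0 0 0; -44 -5 0 0 0 0; -44 -5 0 0 0 0; -44 -5 0 0 0 0; -44 -5 0 0 0 0; -44 -5 0 0 0 0; -44 -5 0 0 0 0; -44 -5 0 0 0 0; -44 -5 0 0 0 0; -31 -0 0 0 0 0; 0 0 0 0 0 -6.5; 0 0 0 0 0 -6.5; 0 0 0 0 0 0; 0 0 0 0 0 0"

```text
time: 24.52
eef_pos: [0.5325, -0.3099, 0.1829]
tool_rot: [-0.001, 0.624, 0.781, -0.0]
force: [-0.3, -0.9, -0.6]
grip_width: 0.4
gripper_force: 61.0
```

```bash
python3 - <<'E'
from h import *
im,d,K,T=grab("wrist"); cv2.imwrite("pics/w5.png",im); np.savez("w5.npz",im=im,d=d,K=K,T=T)
to(.536,-.309,.04,12.8)
E
```

```text
pos [ 532.8 -309.8  183.2] yaw 12.8 tilt 0.08 shift [ -0.    3.4 143.2] turn z -0.0
```

View pics/w5.png

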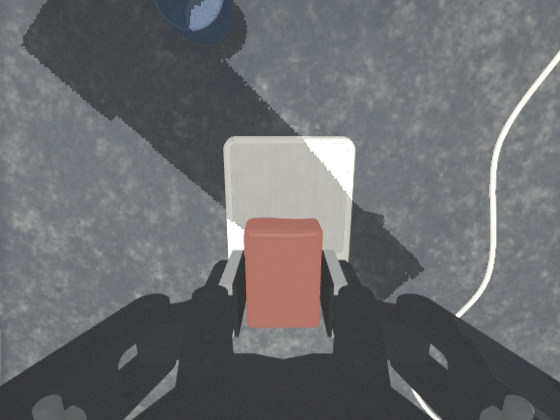

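The red block is held squarely at (283,272) over the plate. The scale's far end runs along row 136, columns 224–355. I'll check the pan centre from it.

```bash
python3 - <<'E'
from h import *
f=np.load("w5.npz"); K,T=f["K"],f["T"]
e=ray(K,T,[[289.5,136.5],[224,190],[354.5,190]],.020)
ys=np.array([-np.sin(np.radians(12.8)),np.cos(np.radians(12.8)),0])
print(e*1000, "pan",(e[0]-.059*ys)*1000)
p=e[0]-.059*ys; to(p[0],p[1],.04)
E
```

```text
[[ 527.70803378 -253.92492389   20.        ]
 [ 476.48178167 -317.96964573   20.        ]
 [ 601.49259703 -289.77179134   20.        ]] pan [ 540.77939514 -311.45873579   20.        ]
pos [ 532.8 -309.8  183.2] yaw 12.8 tilt 0.08 shift [ -3.5   7.6 143.2] turn z None
```

>>> arm_command:
  targets: "-2 5.5 20 0 0 0; 0 0 40 0 0 0; 0 0 40 0 0 0; 0 0 30 0 0 0; 0 0 14 0 0 0; 0 0 6 0 0 0; 0 0 1.5 0 0 0; 0 0 0 0 0 0; 0 0 0 0 0 0"

```text
time: 25.7
eef_pos: [0.5401, -0.311, 0.0333]
tool_rot: [0.001, 0.624, 0.782, 0.0]
force: [-0.5, 1.2, -0.3]
grip_width: 0.4
gripper_force: 61.0
```

>>> arm_command:
  targets: "0 0 0.7 0 0 0; 0 0 0.7 0 0 0; 0 0 0.7 0 0 0; 0 0 0 0 0 0"

```text
time: 26.2
eef_pos: [0.5393, -0.3106, 0.0301]
tool_rot: [-0.0, 0.624, 0.782, -0.0]
force: [-0.6, -0.6, -0.8]
grip_width: 0.397
gripper_force: 61.0
```

>>> arm_command:
  targets: "0 0 0.7 0 0 0; 0 0 0.6 0 0 0; 0 0 0 0 0 0; 0 0 0 0 0 0"

```text
time: 26.7
eef_pos: [0.5394, -0.3107, 0.0289]
tool_rot: [0.0, 0.624, 0.782, -0.0]
force: [-0.1, 0.2, -1.2]
grip_width: 0.398
gripper_force: 61.0
```

>>> arm_command:
  targets: "0 0 0.6 0 0 0; 0 0 0.6 0 0 0; 0 0 0 0 0 0; 0 0 0 0 0 0"

```text
time: 27.2
eef_pos: [0.5395, -0.3107, 0.0281]
tool_rot: [0.0, 0.624, 0.782, 0.0]
force: [-1.3, 0.2, 4.3]
grip_width: 0.399
gripper_force: 61.4
```

Contact. Releasing gently, rising and stepping clear.

>>> arm_command:
  targets: "0 0 0 0 0 0; 0 0 0 0 0 0; 0 0 0 0 0 0; 0 0 0 0 0 0; 0 0 -20 0 0 0; 0 0 -50 0 0 0; 0 0 -60 0 0 0; 0 0 -50 0 0 0; -50 0 0 0 0 0; -50 0 0 0 0 0; 0 0 0 0 0 0; 0 0 0 0 0 0"
  fingers: 0.3

```text
time: 28.7
eef_pos: [0.5612, -0.4077, 0.2071]
tool_rot: [-0.001, 0.624, 0.782, 0.0]
force: [-0.6, -0.4, -0.6]
grip_width: 0.647
gripper_force: 0.0
```

```bash
python3 - <<'E'
from h import *
im,d,K,T=grab("scene"); a=cv2.resize(im[120:330,170:400],None,fx=1.7,fy=1.7,interpolation=2)
b=grab("wrist")[0]; b=cv2.resize(b,None,fx=a.shape[0]/420,fy=a.shape[0]/420); o=np.hstack([a,b])
k=800/o.shape[1]; cv2.imwrite("pics/f.png",cv2.resize(o,None,fx=min(k,1),fy=min(k,1)))
E
```

```text
(no output)
```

View pics/f.png

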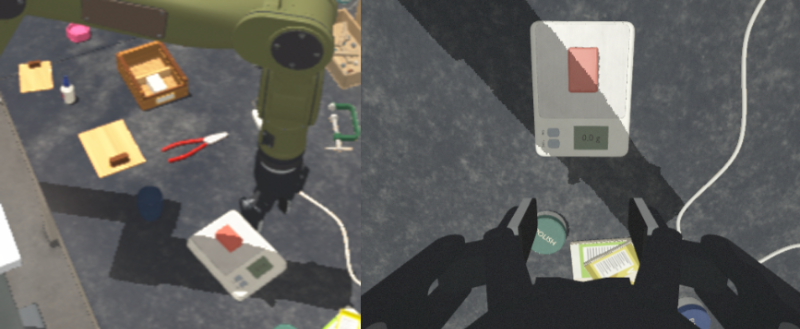

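The left half shows the lid flat and pull-up at (112,148), the cup upright at (150,202), the cream block in the box at (155,82), and the pliers undisturbed. In the right half the red block sits flat at the plate's middle, at (583,69). Handing in.

```bash
python3 -c "
from h import *
print(order.hand_in())"
```

```text
the job is handed in; nothing more can be done
None
```

The job is handed in: in the final pictures the red block lies flat in the middle of the near scale's plate, the lid lies right way up on free bench, the cup stands upright clear of the box, the cream block is still in the box, and nothing else looks disturbed; no verdict on the judging was returned.

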